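# Put away the rework bench supplies

## Robot

A 6-joint arm with a two-finger parallel gripper is mounted at the origin on a cart in front of the work surface, level with it; the furniture and walls round the work are solid. World frame = base frame: x ahead of the robot, y to its left, z up, the work surface at z = 0. Lengths are in m, angles in rad, forces in N, time in s.
With the tool pointing down it reaches from about 0.3 to 0.775 m from the base axis. Payload 14.6 kg.
Tool frame: the origin (TCP) lies at the very end of the fingers, on their centre line; the grasp point (between the pads) lies 19 mm behind it; z points along the fingers, y is the line along which they close (so a half turn about z gives the same grasp; the last joint's range is limited). The gripper opens to 94 mm and grips with 3 to 60 N. Pads are 16 mm wide; open, the fingers measure 119 mm over their backs; the gripper's body (75 mm by 177 mm) begins 78 mm behind the grasp point.
Start: joints at [1.199, 0.3, 1.521, -0, 1.321, -0.067], TCP at [0.165, 0.525, 0.205] pointing down, gripper open.
Joint ranges: [-3.03, 3.03], [-0.79, 2.21], [0.23, 2.52], [-1.04, 4.18], [0, 3.07], [-2.55, 2.55]. Speed limits (rad/s): [2.22, 2.22, 2.57, 3.14, 3.14, 3.14].

## Interface

Orientations are given as [roll, pitch, yaw] about the fixed x, y, z axes, in that order (R = Rz(yaw) Ry(pitch) Rx(roll)).
In Python, from station import ctrl gives the robot as it stands.
- The arm moves only by the shell command python3 -m pendant 'ROWS' [OPENING] [FORCE]. ROWS is JSON, a list of rows, each a list of 2 entries, a list of its own where there are three numbers: the shift along the world's x, y, z in cm, then the turn about the world's z in rad. A call has 1 to 20 rows; each row shifts and turns the commanded pose from where the row before left it; what a row does not reach is not made up. A row lasts 1/12 s, in which the tool goes at most 41.7 mm and 7.16 degrees, less where a joint would pass 70% of its speed; a pose out of reach is approached as far as the arm can. A call is refused whole if a number of a shift passes 4.17 or a number of a turn 0.125, either way. A call with a gripper value outside its range is refused whole. OPENING is the opening, from 0 (shut) to 1 (fully open), set as the call begins (- or left out, the last holds). The fingers move at their own pace and stop on an object; FORCE is the grip in N (left out, the last holds). Time passes only in rows, so rows that do not move let the fingers close. It gives the time, the measured TCP pose, the force, the opening and the grip force at its end, in the units of the state.
- ctrl.get_obs(): the state, without advancing time (a new reading comes with each control period).
- ctrl.camera(name): name is "side" or "top" or "wrist"; returns a dict with "color" (480x640x3 uint8, red, green, blue), "intrinsics" (3x3 intrinsics, pixels), "camera_from_world" (4x4, takes a point from world to camera coordinates). Camera axes: x right, y down, z forward; pixel columns grow to the right and rows downward; lengths in m; the calibration is good to about 2 mm. A picture is of the moment at which its call begins. There is no depth.
- ctrl.hand_in(): hands the job in; it is judged then, once.
The state is a dict: "time_s": time; "qpos": joint angles; "joint_vel": joint speeds; "tau": joint torques, N m; "ee_pos": TCP position; "eef_rot": TCP orientation; "force": force on the tool from outside, world axes, zero at the start; "moment": the same for the moment, N m; "grip_width": finger opening in m; "grip_force": force on a finger pad.
Only numpy, scipy, OpenCV 4.12 (cv2) and the standard library are available. Lean on these libraries where they do the work, as an engineer would, in place of code of your own. Each camera call takes 0.05 s, during which the arm holds its last target. There are 200 camera calls.

## Task

Put the five supplies away where each belongs: the green solder spool upright in the green dish and the white spool upright in the white dish (two alloys: a spool must never touch the other one's dish), and the flux bottle upright in the blue holder, never tipping it over. Stack the two boxes on the sloped rest, each with its long side running down the slope and its end leaning back against the backstop: the brown carton flat on the bed in the middle of the width, the small clear-lidded box flat on top of it, in the middle too.

Things in the scene. Friction and masses are not known exactly. Their poses are not given: they have to be found in the camera images.
- green_spool: loose solder spool with green flanges, standing upright, 58 mm across both flanges and 66 mm high, up to 0.6 kg; origin at the centre of its underside, z up
- white_spool: loose solder spool with white flanges, standing upright, 53 mm across and 58 mm high, up to 0.6 kg; origin at the centre of its underside, z up
- flux_bottle: loose small white bottle with a green band, a black cap and a thin needle on top, upright, body 33 mm across and straight to about 55 mm, 94 mm high over the needle; origin at the centre of its underside, z up
- carton: loose closed brown cardboard carton with tape along its top, 84 mm long (its x) by 58 mm wide (its y) by 36 mm high (its z), up to 0.23 kg; origin at the centre of its underside
- clear_box: loose small pale box with a clear lid, fixed shut, 40 mm wide (its x) by 60 mm long (its y) by 30 mm high (its z), 0.05 kg; origin at the centre of its underside
- green_dish: fixed round green spool dish with a black pad inside, 95 mm across and 13 mm high, recess at least 76 mm across with its floor 5 mm above the bench; origin at the centre of its underside, z up
- white_dish: fixed round white spool dish, same form: 95 mm across, 13 mm high, recess at least 76 mm across with a black pad, floor 5 mm above the bench; origin at the centre of its underside, z up
- bottle_holder: fixed round blue weighted bottle holder, foot 82 mm across, 28 mm high, open at the top; round well 53 mm across at the mouth, its floor 6 mm above the bench; origin at the centre of its underside, z up
- box_rest: fixed grey sheet-metal box rest, two black strips on it: a bed 104 mm wide and 98 mm long, sloping 15 degrees down to a backstop 64 mm high, square to the bed, on the side away from the robot; no side walls. Origin in the corner of bed and backstop, at mid-width, 16 mm above the bench; x points down the slope into the backstop (the bed lies at negative x), y across, z square off the bed
Mind the look-alikes: they are no part of the job. Leave any red look-alike of the carton alone.

How it is judged:
At the end, for the whole second after the job is handed in: Spools and bottle upright on the floors of their own homes, within 15 mm of centre; carton flat on the sloped bed and clear-lidded box flat on the carton, each with its end within 12 mm of the backstop, within 15 mm of mid-width and 10 degrees of square; all at rest (horizontal distance between green_spool and green_dish below 0.015 m and z of green_spool in the frame of green_dish between 0.002 and 0.008 m and angle between each of green_spool, white_spool's own z axis and vertical below 0.08 rad and horizontal distance between white_spool and white_dish below 0.015 m and z of white_spool in the frame of white_dish between 0.002 and 0.008 m and horizontal distance between flux_bottle and bottle_holder below 0.015 m and z of flux_bottle in the frame of bottle_holder between 0.003 and 0.009 m and angle between flux_bottle's own z axis and vertical below 0.1 rad and x of carton in the frame of box_rest between -0.054 and -0.039 m and y of carton in the frame of box_rest between -0.015 and 0.015 m and z of carton in the frame of box_rest between -0.003 and 0.004 m and angle between the x axis of carton and the x axis of box_rest, either way round below 0.17 rad and angle between the z axis of each of carton, clear_box and the z axis of box_rest, either way round below 0.06 rad and x of clear_box in the frame of box_rest between -0.042 and -0.027 m and y of clear_box in the frame of box_rest between -0.015 and 0.015 m and z of clear_box in the frame of box_rest between 0.033 and 0.04 m and angle between the y axis of clear_box and the x axis of box_rest, either way round below 0.17 rad and linear speed of each of green_spool, white_spool, flux_bottle, carton, clear_box below 0.02 m/s); the robot touches nothing.
It fails at once if the green spool touches the white dish (contact force between green_spool and white_dish above 0.5 N).
It fails at once if the white spool touches the green dish (contact force between white_spool and green_dish above 0.5 N).
It fails at once if the flux bottle is tipped over (angle between flux_bottle's own z axis and vertical above 0.7 rad).
It also fails if it takes over 128 s, if anything falls off the work surface, if the arm or the gripper's body presses on something with over 40 N, if the wrist force passes 120 N, or if a joint passes its speed limit or range.

## Working session

There is one attempt and no reset: what is moved stays moved. The work goes in short steps, Python scripts to look and compute and a shell command to move; the robot and the scene stay as the last step left them, time stands still between calls to the robot, and variables do not carry over. Pictures are saved under pics/ and viewed, at most 14 in all, crops included, and the job is handed in when it is done.

```bash
mkdir -p pics; ls
cat > h.py <<'E'
import numpy as np, cv2
from station import ctrl
def cam(n,f=None):
    c=ctrl.camera(n)
    if f: cv2.imwrite('pics/'+f,c['color'][:,:,::-1])
    np.savez('pics/'+n+'.npz',**{k:np.array(c[k]) for k in('color','intrinsics','camera_from_world')})
    return c
def load(n): return np.load('pics/'+n+'.npz')
def ray(c,u,v):
    T=np.linalg.inv(c['camera_from_world']); d=T[:3,:3]@np.linalg.inv(c['intrinsics'])@[u,v,1]
    return T[:3,3],d
def onz(c,u,v,z):
    o,d=ray(c,u,v); return o+d*(z-o[2])/d[2]
def proj(c,p):
    q=c['camera_from_world']@np.r_[p,1]; q=c['intrinsics']@q[:3]; return q[:2]/q[2]
E
python3 - <<'E'
from h import *
for n in('top','side'):
    c=cam(n,n+'0.png'); T=np.linalg.inv(c['camera_from_world']); print(n,T[:3,3].round(3),T[:3,2].round(3))
o=ctrl.get_obs(); print(o['ee_pos'],o['eef_rot'],o['time_s'])
E
```

```text
pics
top [ 0.379 -0.064  1.851] [ 0.067  0.019 -0.998]
side [0.564 1.103 0.751] [-0.052 -0.846 -0.53 ]
[0.16498085 0.52442644 0.20495572] [-3.14059609e+00 -8.49719865e-05  2.83675657e+00] 0.1
```

View pics/top0.png

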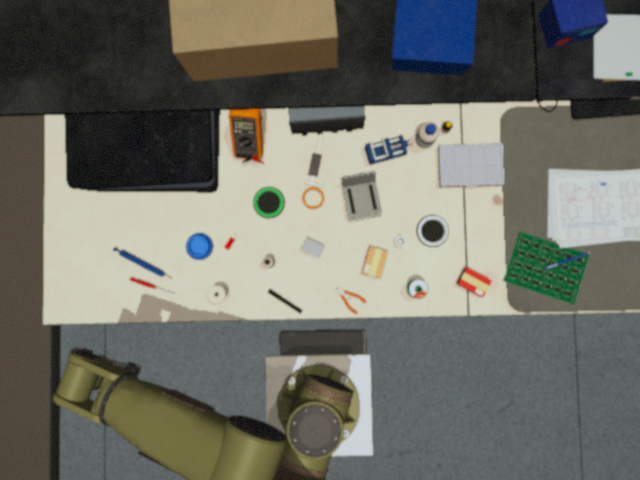

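View pics/side0.png

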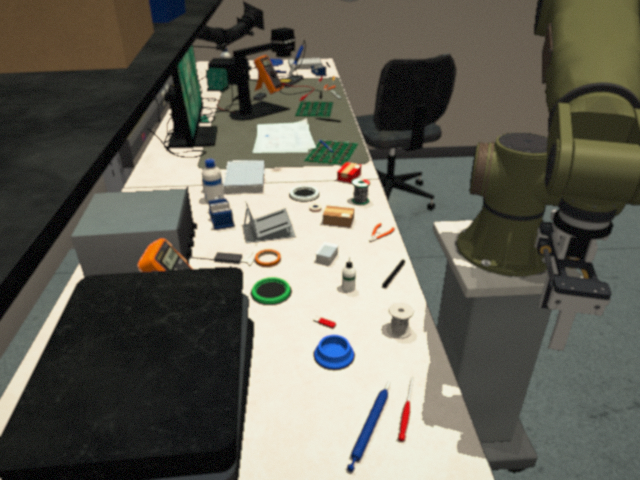

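The top view shows these objects:
- **Containers:** green dish (268,202), white dish (433,231), blue holder (199,246), rest (362,196).
- **Supplies:** spools at about (219,293) white and (417,287) green, bottle (268,261), carton (375,261), clear box (313,246).
- **Look-alikes:** red carton (473,281), small white ring (400,241), orange ring (313,197), blue/white bottle (428,133).

I'll confirm in one enlarged crop and measure.

Run:
```python
from h import *
t=load('top'); s=load('side')
a=cv2.resize(t['color'][170:315,180:500],(800,362),interpolation=cv2.INTER_CUBIC)
b=cv2.resize(s['color'][170:265,230:400],(400,224),interpolation=cv2.INTER_CUBIC)
d=cv2.resize(s['color'][250:365,230:430],(400,230),interpolation=cv2.INTER_CUBIC)[:224]
cv2.imwrite('pics/crop1.png',np.vstack([a,np.hstack([b,d])])[:,:,::-1])
# rough positions
for n,u,v,z in [('gdish',268,202,.013),('wdish',433,231,.013),('holder',199,246,.028),('wspool',219,293,.058),('gspool',417,287,.066),('bottle',268,261,.06),('carton',375,261,.036),('clear',313,246,.03),('rest',362,196,.03)]:
    p=onz(t,u,v,z); print(n,p.round(3),np.hypot(*p[:2]).round(3),'side px',proj(s,p).round())
```

```text
gdish [0.619 0.14  0.013] 0.635 side px [271. 288.]
wdish [ 0.518 -0.36   0.013] 0.631 side px [304. 191.]
holder [0.488 0.35  0.028] 0.601 side px [334. 342.]
wspool [0.346 0.285 0.058] 0.448 side px [398. 307.]
gspool [ 0.351 -0.299  0.066] 0.461 side px [359. 182.]
bottle [0.437 0.138 0.06 ] 0.458 side px [347. 267.]
carton [ 0.431 -0.18   0.036] 0.467 side px [337. 211.]
clear [0.48  0.004 0.03 ] 0.48 side px [325. 248.]
rest [ 0.628 -0.147  0.03 ] 0.645 side px [268. 221.]
```

View pics/crop1.png

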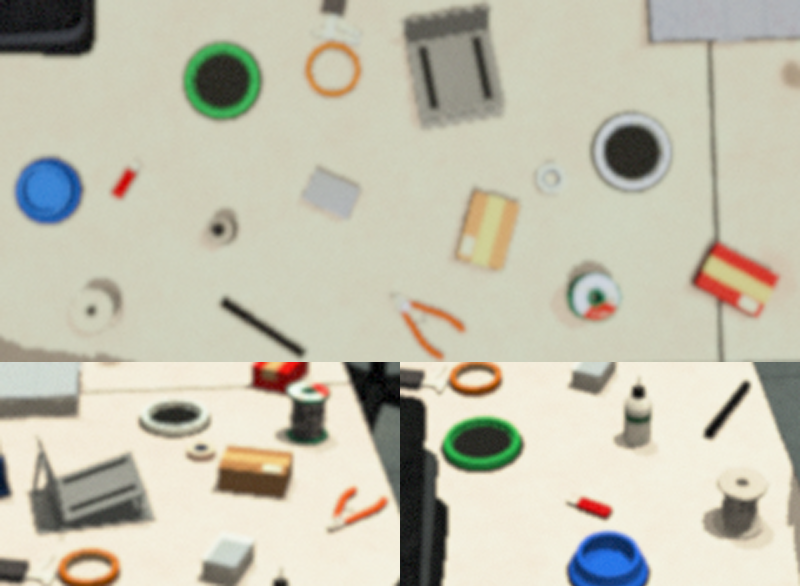

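The crop confirms the picks. The carton at (375,261) is brown, unlike the red one at (473,281). The green spool at (417,287) has green rims, and the white spool at (219,293) is pale. The bottle with the green band is at (268,261). The backstop is on the far side of the rest. Next I'll measure with masks.

```bash
cat > m.py <<'E'
from h import *
def blobs(c,lo,hi,amin,win=None):
    im=c['color'] if win is None else c['color'][win[1]:win[3],win[0]:win[2]]
    hsv=cv2.cvtColor(im,cv2.COLOR_RGB2HSV); m=cv2.inRange(hsv,lo,hi)
    cs,_=cv2.findContours(m,cv2.RETR_EXTERNAL,cv2.CHAIN_APPROX_NONE)
    off=np.array([0,0] if win is None else win[:2])
    return [k+off for k in sorted(cs,key=cv2.contourArea)[::-1] if cv2.contourArea(k)>=amin]
def world(c,k,z): return np.array([onz(c,u,v,z)[:2] for u,v in k.reshape(-1,2)])*1000
def rect(c,k,z):
    (x,y),(w,h),a=cv2.minAreaRect(world(c,k,z).astype(np.float32)); 
    if w<h: w,h,a=h,w,a+90
    return np.round([x,y,w,h,(a+90)%180-90],1)  # mm, long-axis angle deg
def circ(c,k,z):
    (x,y),(w,h),a=cv2.fitEllipse(world(c,k,z).astype(np.float32)); return np.round([x,y,w,h],1)
E
python3 - <<'E'
from m import *
t=load('top')
g=lambda n,f,lo,hi,z,win,a=15:[print(n,f(t,k,z)) for k in blobs(t,lo,hi,a,win)]
g('gdish',circ,(40,100,50),(85,255,255),.013,(240,180,300,225))
g('wdishpad',circ,(0,0,0),(179,255,110),.006,(412,212,452,250))
g('holder',circ,(95,120,60),(125,255,255),.028,(175,225,220,265))
g('strips',rect,(0,0,0),(179,255,75),.03,(338,175,386,220),8)
g('restgrey',rect,(0,0,0),(179,60,170),.03,(338,165,390,225),100)
g('carton',rect,(5,75,100),(30,255,255),.036,(350,235,392,285))
g('clear',rect,(100,5,100),(140,80,230),.030,(295,228,330,262))
g('bcap',circ,(0,0,0),(179,255,90),.075,(255,245,280,272),6)
h=cv2.cvtColor(t['color'],cv2.COLOR_RGB2HSV)
print([h[v,u] for u,v in [(313,246),(330,255),(362,200),(355,205),(433,231),(448,231),(219,293),(219,285),(236,285),(368,255),(417,287),(408,285)]])
E
```

```text
gdish [619.1 138.7  88.   89.6]
wdishpad [ 520.6 -359.4   63.7   64.3]
holder [488.  350.2  73.4  73.9]
strips [ 624.4 -178.3   68.6    5.9    9.7]
strips [ 614.2 -113.2   68.6    5.9    9.8]
restgrey [ 629.7 -143.9  136.7  107.7    8.1]
carton [ 422.9 -196.3   83.5   21.1  -16.3]
carton [ 447.4 -167.4   55.    24.6  -19.9]
bcap [435.3 140.2   8.5   9.7]
[array([ 68,   6, 182], dtype=uint8), array([ 30,  26, 208], dtype=uint8), array([ 26,  25, 154], dtype=uint8), array([ 28,  23, 146], dtype=uint8), array([13, 43, 42], dtype=uint8), array([ 45,  11, 181], dtype=uint8), array([ 27,  30, 198], dtype=uint8), array([ 22,  42, 165], dtype=uint8), array([ 30,  26, 206], dtype=uint8), array([ 17, 117, 199], dtype=uint8), array([ 69,  81, 117], dtype=uint8), array([68, 74, 96], dtype=uint8)]
```

```bash
python3 -m pendant '[[[2,-2.7,0],0],[[2,-2.7,0],0],[[2,-2.7,0],0],[[2,-2.7,0],0],[[2,-2.7,0],0],[[2,-2.7,0],0],[[2,-2.7,0],0],[[2,-2.7,0],0],[[2,-2.4,0],0],[[0,0,0],0],[[0,0,0],0]]' 1 40
python3 - <<'E'
from h import *
c=cam('wrist','w1.png');print(np.linalg.inv(c['camera_from_world']).round(3))
E
```

```text
time_s: 1.02
ee_pos: [0.3456, 0.2837, 0.2053]
eef_rot: [-3.141, -0.0, 2.834]
force: [0.2, 0.6, 0.3]
grip_width: 0.0938
grip_force: 0.0
[[ 0.303  0.924  0.232  0.279]
 [ 0.953 -0.294 -0.073  0.306]
 [ 0.001  0.243 -0.97   0.385]
 [ 0.     0.     0.     1.   ]]
```

View pics/w1.png

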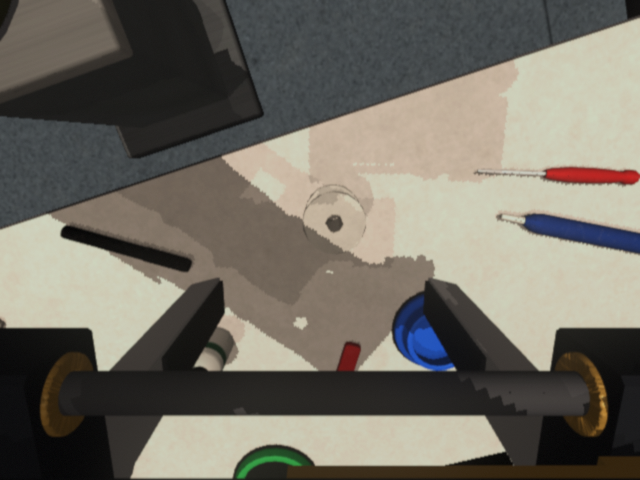

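Wrist view: spool top centred at about (334,215) with its hub hole at (334,222). Casting both to z=58 mm.

Run:
```python
from h import *
w=load('wrist')
for p in [(334,222),(334,217)]: print(onz(w,*p,.058).round(4))
r=[onz(w,u,218,.058)[:2] for u in(303,366)]; print(np.linalg.norm(r[1]-r[0]))
print(onz(load('top'),219,293,.058))
print('bottle body',onz(w,215,350,.03), 'TCP proj',proj(w,[.3456,.2837,.2053]))
```

```text
[0.3421 0.2952 0.058 ]
[0.3381 0.2965 0.058 ]
0.05146313780055042
[0.34561338 0.28480058 0.058     ]
bottle body [0.43248844 0.14772373 0.03      ] TCP proj [320.81479485 295.84798936]
```

```bash
python3 -m pendant '[[[-0.4,1.15,-2],0],[[0,0,-3],0],[[0,0,-3],0],[[0,0,-3],0],[[0,0,-3],0],[[0,0,-2],0],[[0,0,-1.2],0],[[0,0,0],0]]' && python3 -m pendant '[[[0,0,0],0],[[0,0,0],0],[[0,0,0],0],[[0,0,0],0],[[0,0,0],0],[[0,0,0],0],[[0,0,0],0],[[0,0,0],0]]' 0.3 40
```

```text
time_s: 1.73
ee_pos: [0.3391, 0.2962, 0.0311]
eef_rot: [-3.138, -0.003, 2.838]
force: [0.1, -0.1, -0.0]
grip_width: 0.0941
grip_force: 0.0
time_s: 2.4
ee_pos: [0.3411, 0.2961, 0.0337]
eef_rot: [3.142, 0.0, 2.837]
force: [-1.3, -1.5, 5.5]
grip_width: 0.052
grip_force: 40.0
```

```bash
python3 -m pendant '[[[0,0,1],0],[[0,0,2.5],0],[[0,0,3.5],0],[[0,0,3.5],0],[[0.5,-1.5,2],0],[[1,-3,0],0],[[1,-3.5,0],0],[[1,-3.5,0],0],[[1,-3.5,0],0],[[1,-3.5,0],0],[[1,-3.5,0],0],[[1,-3.5,0],0],[[1,-3.5,0],0],[[1,-3.5,0],0],[[1,-3.5,0],0],[[1,-3.5,0],0],[[1,-3.5,0],0],[[1,-3.5,0],0],[[1,-3.5,0],0],[[1,-3.5,0],0]]' && python3 -m pendant '[[[1,-3.5,0],0],[[0.9,-3.5,0],0],[[0.5,-2,0],0],[[0,0,0],0],[[0,0,0],0],[[0,0,0],0]]'
python3 - <<'E'
from h import *
c=cam('wrist','w2.png')
print(proj(c,[.5206,-.3594,.013]))
E
```

```text
time_s: 4.07
ee_pos: [0.496, -0.2407, 0.1588]
eef_rot: [3.141, -0.0, 2.837]
force: [0.8, 0.5, -2.7]
grip_width: 0.0521
grip_force: 40.0
time_s: 4.57
ee_pos: [0.5198, -0.3282, 0.1584]
eef_rot: [3.141, -0.001, 2.837]
force: [-0.4, 0.3, -2.9]
grip_width: 0.0517
grip_force: 40.0
[285.96844466 242.82578768]
```

View pics/w2.png

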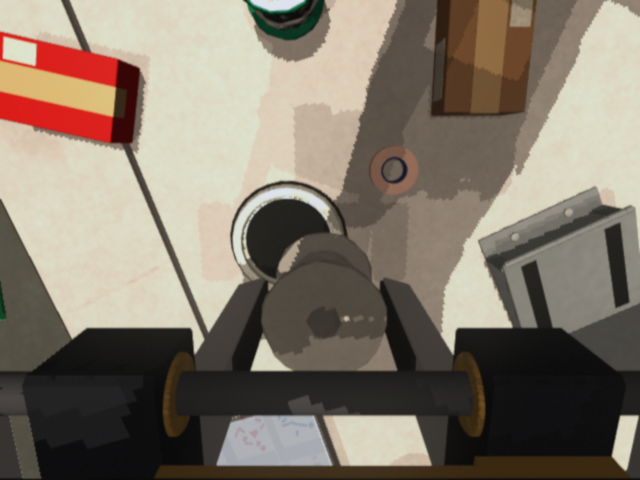

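Wrist view: the white dish is centred at about (289,240) against a prediction of (286,243), so they agree. The spool hangs upright in the fingers.

```bash
python3 -m pendant '[[[0,-1.5,0],0],[[0,-1.5,0],0],[[0,0,-2],0],[[0,0,-3],0],[[0,0,-3],0],[[0,0,-2],0],[[0,0,-1],0],[[0,0,-0.4],0],[[0,0,-0.4],0],[[0,0,-0.2],0],[[0,0,0],0],[[0,0,0],0]]'
```

```text
time_s: 5.62
ee_pos: [0.5205, -0.3591, 0.0395]
eef_rot: [-3.141, 0.001, 2.837]
force: [0.6, -0.6, -3.5]
grip_width: 0.0524
grip_force: 40.0
```

```bash
python3 -m pendant '[[[0,0,-0.1],0],[[0,0,-0.1],0],[[0,0,0],0],[[0,0,0],0]]' && python3 -m pendant '[[[0,0,0],0],[[0,0,0],0],[[0,0,0],0],[[0,0,0],0],[[0,0,0],0],[[0,0,1.5],0],[[0,0,3],0],[[0,0,4],0],[[0,0,4],0],[[0,0,0],0],[[0,0,0],0]]' 1
python3 - <<'E'
from m import *
c=cam('wrist','w3.png')
print(proj(c,[.52,-.3585,.063]),onz(load('top'),416.5,288,.066))
w=load('top')
E
```

```text
time_s: 5.95
ee_pos: [0.5206, -0.3592, 0.0387]
eef_rot: [-3.141, 0.002, 2.837]
force: [-5.3, 4.2, 13.7]
grip_width: 0.052
grip_force: 40.0
time_s: 6.87
ee_pos: [0.5208, -0.3594, 0.1638]
eef_rot: [-3.14, 0.004, 2.837]
force: [0.2, -0.5, -0.5]
grip_width: 0.0942
grip_force: 0.0
[322.80163163 241.90921865] [ 0.34794688 -0.29777331  0.066     ]
```

View pics/w3.png

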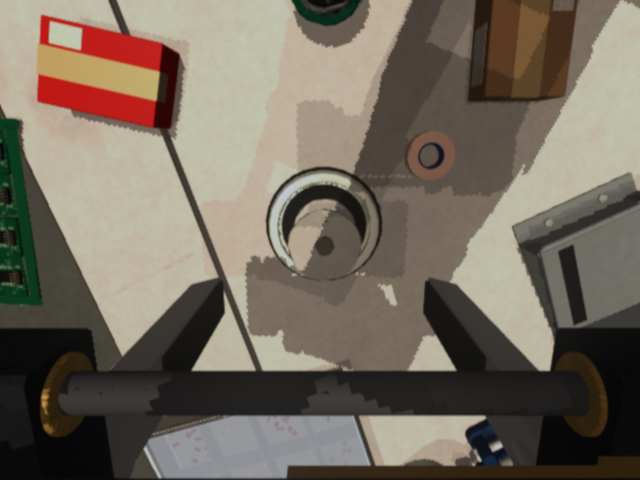

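The white spool stands in its dish, with its hub at (324,245) and the dish outline spanning about u 267–381, v 168–281. I'll check the offset by casting rays.

Run:
```python
from h import *
c=load('wrist')
print(onz(c,324,245,.063),onz(c,324,223,.013))
```

```text
[ 0.52242094 -0.35836883  0.063     ] [ 0.51677836 -0.35657406  0.013     ]
```

```bash
python3 -m pendant '[[[-2,0.7,0.5],0],[[-3.4,1.2,1],0],[[-3.4,1.2,1],0],[[-3.4,1.2,1],0],[[-3.4,1.2,0],0],[[-1.7,0.7,0],0],[[0,0,0],0],[[0,0,0],0]]'
python3 - <<'E'
from m import *
c=cam('wrist','w4.png')
print(proj(c,[.348,-.298,.066]))
E
```

```text
time_s: 7.58
ee_pos: [0.3466, -0.2967, 0.1958]
eef_rot: [3.141, -0.001, 2.836]
force: [0.4, -0.2, 0.8]
grip_width: 0.0941
grip_force: 0.0
[320.67979755 237.13794906]
```

View pics/w4.png

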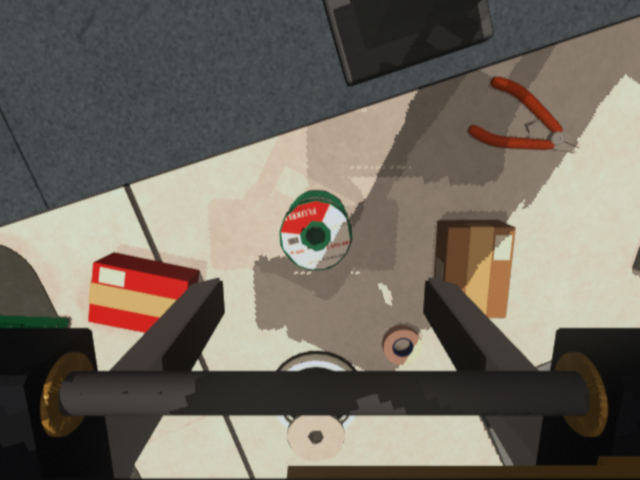

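The green spool's hub is at (316,236), about 4 mm from the prediction. I'll shift y by -0.4 cm and grasp.

```bash
python3 -m pendant '[[[0,-0.4,-2],0],[[0,0,-3],0],[[0,0,-3],0],[[0,0,-3],0],[[0,0,-2.5],0],[[0,0,-1.5],0],[[0,0,-0.5],0],[[0,0,0],0],[[0,0,0],0]]' && python3 -m pendant '[[[0,0,0],0],[[0,0,0],0],[[0,0,0],0],[[0,0,0],0],[[0,0,0],0],[[0,0,0],0],[[0,0,0],0],[[0,0,0],0]]' 0.3 40 && python3 -m pendant '[[[0,0,1],0],[[0,0,2.5],0],[[0,0,3.5],0],[[0,0,3.5],0],[[1,1.6,2],0],[[1.7,2.7,0],0],[[2,3.2,0],0],[[2,3.2,0],0],[[2,3.2,0],0],[[2,3.2,0],0],[[2,3.2,0],0],[[2,3.2,0],0],[[2,3.2,0],0],[[2,3.2,0],0],[[2,3.2,0],0],[[2,3.2,0],0],[[1.5,2.5,0],0],[[0.7,1.5,0],0],[[0,0,0],0],[[0,0,0],0]]'
python3 - <<'E'
from m import *
c=cam('wrist','w5.png')
for k in blobs(c,(40,80,40),(85,255,255),300): print(cv2.boundingRect(k),circ(c,k,.013))
print(proj(c,[.6191,.1387,.013]))
E
```

```text
time_s: 8.38
ee_pos: [0.3476, -0.3011, 0.0416]
eef_rot: [3.142, -0.0, 2.837]
force: [0.7, 0.3, 0.3]
grip_width: 0.0939
grip_force: 0.0
time_s: 9.05
ee_pos: [0.3472, -0.3013, 0.0418]
eef_rot: [-3.141, 0.001, 2.837]
force: [-2.2, -3.5, 4.4]
grip_width: 0.0566
grip_force: 40.0
time_s: 10.72
ee_pos: [0.5954, 0.1028, 0.1658]
eef_rot: [-3.141, -0.002, 2.838]
force: [-0.7, 0.4, -5.1]
grip_width: 0.0568
grip_force: 40.0
(326, 186, 103, 96) [615.9 144.6  76.7  85. ]
[371.03501921 242.90449544]
```

```bash
python3 -m pendant '[[[1.2,1.85,0],0],[[1.2,1.85,0],0],[[0,0,-2],0],[[0,0,-3],0],[[0,0,-3],0],[[0,0,-2],0],[[0,0,-1],0],[[0,0,-0.5],0],[[0,0,-0.4],0],[[0,0,0],0],[[0,0,0],0]]' && python3 -m pendant '[[[0,0,-0.1],0],[[0,0,0],0],[[0,0,0],0]]'
```

```text
time_s: 11.68
ee_pos: [0.6206, 0.1391, 0.0487]
eef_rot: [3.141, 0.002, 2.837]
force: [0.3, 0.1, -4.3]
grip_width: 0.0569
grip_force: 40.0
time_s: 11.93
ee_pos: [0.6202, 0.1392, 0.047]
eef_rot: [3.141, 0.001, 2.837]
force: [-0.6, 1.1, -5.4]
grip_width: 0.0568
grip_force: 40.0
```

```bash
python3 -m pendant '[[[0,0,-0.1],0],[[0,0,-0.05],0],[[0,0,0],0],[[0,0,0],0]]' && python3 -m pendant '[[[0,0,0],0],[[0,0,0],0],[[0,0,0],0],[[0,0,0],0],[[0,0,0],0],[[0,0,1.5],0],[[0,0,3],0],[[0,0,4],0],[[0,0,4],0],[[-1.5,0,2],0],[[-3,0,1],0],[[-3,0,0],0],[[-3,0,0],0],[[-3,0,0],0],[[-3,0,0],0],[[-2,0,0],0],[[0,0,0],0],[[0,0,0],0]]' 1
python3 - <<'E'
from m import *
c=cam('wrist','w6.png')
print(proj(c,[.4353,.1402,.075]),proj(c,[.433,.143,0]))
print('gs',proj(c,[.62,.139,.071]))
E
```

```text
time_s: 12.27
ee_pos: [0.6204, 0.1392, 0.0468]
eef_rot: [3.141, 0.001, 2.837]
force: [-6.9, -2.1, 10.9]
grip_width: 0.0567
grip_force: 40.0
time_s: 13.77
ee_pos: [0.435, 0.1393, 0.2006]
eef_rot: [3.141, 0.001, 2.837]
force: [0.7, -0.5, 0.2]
grip_width: 0.094
grip_force: 0.0
[322.95330475 235.93900006] [325.03115782 215.00328333]
gs [384.236144   428.87914535]
```

View pics/w6.png

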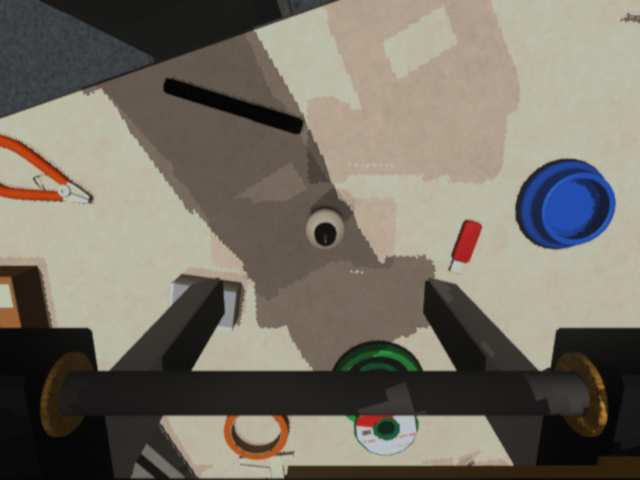

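The bottle's cap is at (325,232) and its body is centred at about (325,228). The holder is at (567,205). The green spool sits in its dish, hub at (386,428) against a prediction of (384,429).

```bash
python3 -m pendant '[[[-0.2,0.3,-2],0],[[0,0,-3],0],[[0,0,-3],0],[[0,0,-3],0],[[0,0,-3],0],[[0,0,-2],0],[[0,0,-1.4],0],[[0,0,0],0],[[0,0,0],0]]' && python3 -m pendant '[[[0,0,0],0],[[0,0,0],0],[[0,0,0],0],[[0,0,0],0],[[0,0,0],0],[[0,0,0],0],[[0,0,0],0],[[0,0,0],0],[[0,0,0],0],[[0,0,0],0]]' 0.1 15 && python3 -m pendant '[[[0,0,0.5],0],[[0,0,1.5],0],[[0,0,2.5],0],[[0,0,2.5],0],[[0,0,1.5],0],[[0.3,1.2,0],0],[[0.6,2.3,0],0],[[0.7,2.8,0],0],[[0.7,2.8,0],0],[[0.7,2.8,0],0],[[0.7,2.8,0],0],[[0.6,2,0],0],[[0,0,0],0],[[0,0,0],0]]'
python3 - <<'E'
from m import *
c=cam('wrist','w7.png')
for k in blobs(c,(95,120,40),(125,255,255),300): print(cv2.boundingRect(k),circ(c,k,.028))
print(proj(c,[.488,.3502,.028]))
E
```

```text
time_s: 14.57
ee_pos: [0.4335, 0.142, 0.0256]
eef_rot: [-3.141, -0.001, 2.836]
force: [0.5, 0.0, -0.2]
grip_width: 0.0941
grip_force: 0.0
time_s: 15.4
ee_pos: [0.433, 0.1421, 0.0259]
eef_rot: [-3.142, -0.0, 2.837]
force: [-0.1, -0.5, -0.9]
grip_width: 0.0319
grip_force: 15.0
time_s: 16.57
ee_pos: [0.4754, 0.31, 0.1096]
eef_rot: [-3.14, -0.001, 2.838]
force: [0.5, -0.5, -1.1]
grip_width: 0.0324
grip_force: 15.0
(334, 185, 114, 111) [482.  356.8  70.   76.4]
(517, 61, 123, 52) [424.3 493.3  17.8  94.1]
[384.96625471 251.00266633]
```

View pics/w7.png

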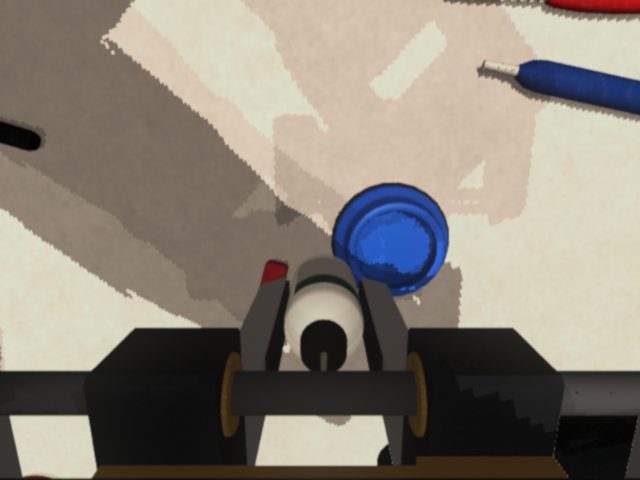

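The holder is not occluded. Its foot spans u 333–449, v 184–298, and the rim spans about u 345–447, v 196–296.

Run:
```python
from m import *
c=load('wrist')
print(onz(c,391,241,.002),onz(c,396,246,.028))
```

```text
[0.4898982  0.35816813 0.002     ] [0.48687187 0.35810042 0.028     ]
```

```bash
python3 -m pendant '[[[0.5,1.6,0],0],[[0.5,1.9,0],0],[[0.3,1.2,0],0],[[0,0,-1],0],[[0,0,-2],0],[[0,0,-2],0],[[0,0,-1.5],0],[[0,0,-0.7],0],[[0,0,-0.4],0],[[0,0,0],0],[[0,0,0],0],[[0,0,0],0]]' && python3 -m pendant '[[[0,0,-0.1],0],[[0,0,-0.05],0],[[0,0,0],0],[[0,0,0],0],[[0,0,0],0]]'
python3 - <<'E'
from m import *
s=cam('side'); w=cam('wrist')
a=cv2.resize(s['color'][280:380,270:400],(520,400),interpolation=cv2.INTER_CUBIC)
b=w['color'][150:400,180:460]
b=cv2.resize(b,(280,400))
cv2.imwrite('pics/s8.png',np.hstack([a,b])[:,:,::-1])
E
```

```text
time_s: 17.62
ee_pos: [0.4895, 0.3562, 0.0359]
eef_rot: [3.14, 0.001, 2.837]
force: [-0.7, 0.3, -1.0]
grip_width: 0.0323
grip_force: 15.0
time_s: 18.03
ee_pos: [0.4891, 0.3562, 0.0336]
eef_rot: [3.142, 0.0, 2.837]
force: [-0.1, -0.1, -1.1]
grip_width: 0.0319
grip_force: 15.0
```

View pics/s8.png

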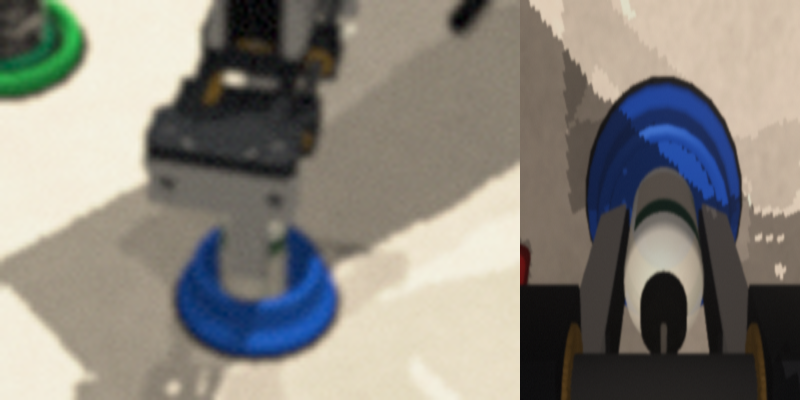

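```bash
python3 -m pendant '[[[0,0,-0.1],0],[[0,0,-0.05],0],[[0,0,0],0],[[0,0,0],0],[[0,0,0],0]]' && python3 -m pendant '[[[0,0,0],0],[[0,0,0],0],[[0,0,0],0],[[0,0,0],0],[[0,0,0],0],[[0,0,0],0],[[0,0,1],0],[[0,0,2.5],0],[[0,0,4],0],[[0,0,4],0],[[0,0,4],0],[[0,-2,1],0],[[-0.4,-4,0],0],[[-0.4,-4,0],0],[[-0.4,-4,0],0],[[-0.4,-4,0],0],[[-0.4,-4,0],0],[[-0.4,-4,0],0],[[-0.4,-4,0],0],[[-0.4,-4,0],0]]' 1 && python3 -m pendant '[[[-0.4,-4,0],0],[[-0.4,-4,0],0],[[-0.4,-4,0],0],[[-0.4,-4,0],0],[[-0.4,-4,0],0],[[-0.4,-3,0],0],[[0,0,0],0],[[0,0,0],0]]'
python3 - <<'E'
from m import *
c=cam('wrist','w9.png')
for k in blobs(c,(5,60,40),(30,255,255),1500): print(cv2.boundingRect(k),rect(c,k,.036))
print(proj(c,[.431,-.181,.036]))
E
```

```text
time_s: 18.55
ee_pos: [0.4891, 0.3562, 0.032]
eef_rot: [3.141, 0.0, 2.837]
force: [-0.1, 0.5, -0.3]
grip_width: 0.0323
grip_force: 15.0
time_s: 20.22
ee_pos: [0.4564, 0.0144, 0.1979]
eef_rot: [3.141, 0.001, 2.837]
force: [0.9, -0.4, -0.6]
grip_width: 0.0939
grip_force: 0.0
time_s: 20.88
ee_pos: [0.4326, -0.2149, 0.1974]
eef_rot: [-3.142, 0.0, 2.834]
force: [0.2, 0.8, -0.1]
grip_width: 0.0937
grip_force: 0.0
(325, 154, 73, 106) [ 427.5 -178.6   89.6   60.8  -17.6]
(287, 457, 353, 22) [ 711.1 -154.1  356.1   23.1   72.7]
(40, 353, 52, 83) [ 512.9 -500.6   97.7   37.1  -40.1]
(0, 226, 72, 35) [ 372.1 -455.8   61.1   24.6   64.5]
[359.36484836 212.96349559]
```

View pics/w9.png

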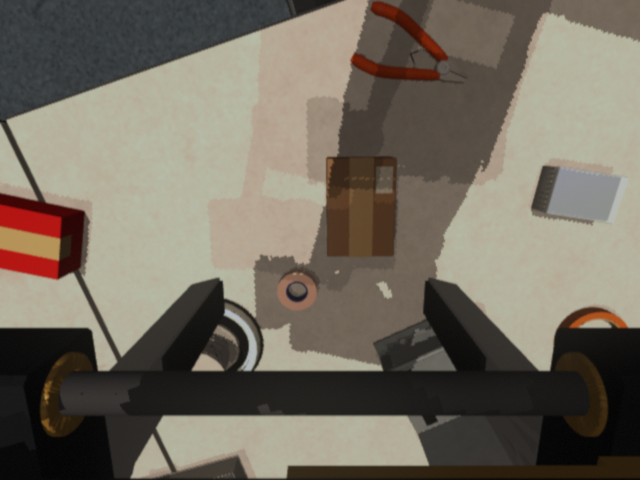

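The carton's top spans u 327–396, v 157–256, and its mask rectangle is (428,-179) mm at -17.6°. The measured 90×61 includes some of the near face, so I take the centre as (430,-179.5).

```bash
python3 -m pendant '[[[-0.2,3.5,0],0],[[0,0,-2],0],[[0,0,-3.5],0],[[0,0,-3.5],0],[[0,0,-3.5],0],[[0,0,-3],0],[[0,0,-2],0],[[0,0,-1.2],0],[[0,0,0],0],[[0,0,0],0]]' && python3 -m pendant '[[[0,0,0],0],[[0,0,0],0],[[0,0,0],0],[[0,0,0],0],[[0,0,0],0],[[0,0,0],0],[[0,0,0],0]]' 0.3 15 && python3 -m pendant '[[[0,0,1],0],[[0,0,2.5],0],[[0,0,3.5],0],[[0,0,3.5],0],[[0,0,1.5],0.1],[[1,0.4,0],0.12],[[2,0.4,0],0.12],[[2,0.4,0],0.12],[[2,0.4,0],0],[[2,0.4,0],0],[[1,0.2,0],0],[[0,0,0],0],[[0,0,0],0]]'
python3 - <<'E'
from m import *
c=cam('wrist','w10.png')
print(proj(c,[.6659,-.1377,.016]),proj(c,[.6193,-.1457,.03]))
E
```

```text
time_s: 21.77
ee_pos: [0.4313, -0.1779, 0.0103]
eef_rot: [3.141, -0.0, 2.838]
force: [-0.2, 0.0, 0.0]
grip_width: 0.094
grip_force: 0.0
time_s: 22.35
ee_pos: [0.4312, -0.179, 0.0102]
eef_rot: [-3.141, 0.0, 2.837]
force: [-0.9, 0.5, 4.0]
grip_width: 0.0579
grip_force: 15.0
time_s: 23.43
ee_pos: [0.5307, -0.1567, 0.1299]
eef_rot: [3.141, -0.001, -2.986]
force: [-0.5, -0.2, -1.4]
grip_width: 0.0577
grip_force: 15.0
[319.47794396 400.00896433] [318.24898445 356.97591651]
```

View pics/w10.png

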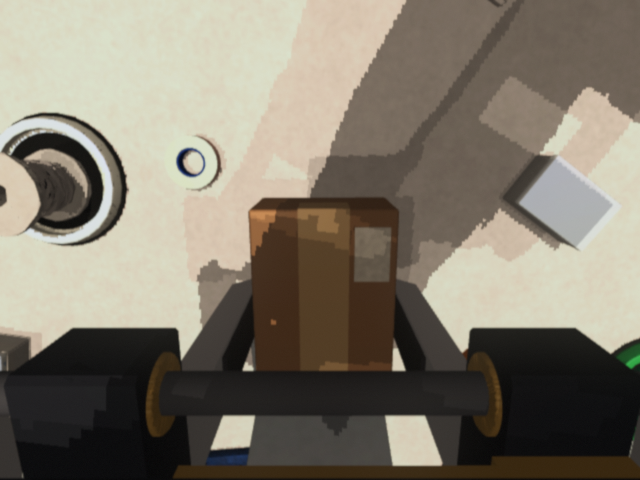

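The carton is held square in the fingers. Next I'll move over the bed and lower to just above first contact.

```bash
python3 -m pendant '[[[2,0.2,0],0.012],[[3,0.4,0],0],[[2.5,0.4,0],0],[[1.7,0.2,0],0],[[0,0,-2],0],[[0,0,-2.5],0],[[0,0,-2],0],[[0,0,-0.7],0],[[0,0,0],0],[[0,0,0],0],[[0,0,0],0]]'
python3 - <<'E'
from m import *
s=cam('side')
a=cv2.resize(s['color'][170:270,210:340],(780,600),interpolation=cv2.INTER_CUBIC)
cv2.imwrite('pics/s11.png',a[:,:,::-1])
E
```

```text
time_s: 24.4
ee_pos: [0.6236, -0.1453, 0.0598]
eef_rot: [-3.141, 0.002, -2.975]
force: [0.3, -1.1, -1.7]
grip_width: 0.058
grip_force: 15.0
```

View pics/s11.png

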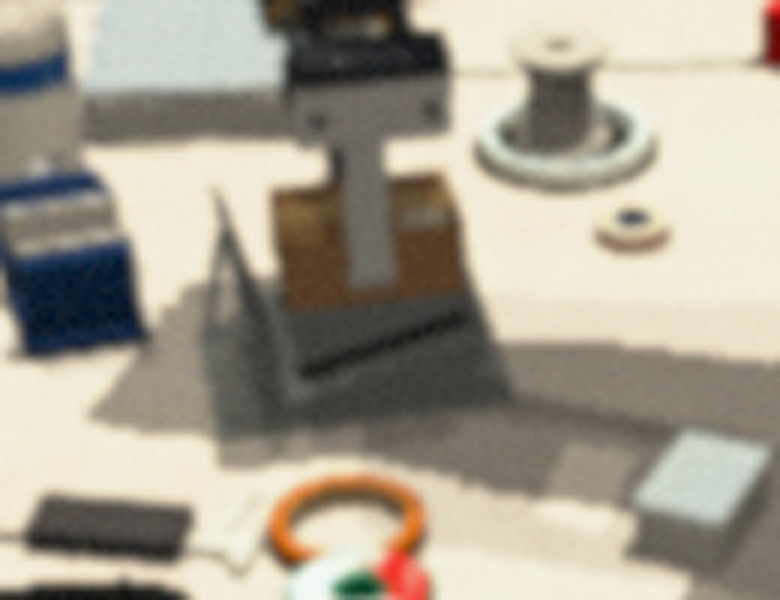

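The carton hangs level over the bed, clear of the backstop. I'll lower it at low grip so it pivots flat.

```bash
python3 -m pendant '[[[0,0,-0.5],0],[[0,0,-0.4],0],[[0,0,-0.3],0],[[0,0,0],0],[[0,0,0],0]]' - 6 && python3 -m pendant '[[[0,0,-0.2],0],[[0,0,-0.2],0],[[0,0,-0.2],0],[[0,0,0],0],[[0,0,0],0]]'
```

```text
time_s: 24.87
ee_pos: [0.6229, -0.1448, 0.0457]
eef_rot: [3.141, -0.001, -2.974]
force: [1.1, -0.6, -1.1]
grip_width: 0.0578
grip_force: 6.0
time_s: 25.28
ee_pos: [0.6228, -0.1448, 0.0396]
eef_rot: [3.141, -0.001, -2.974]
force: [0.7, -0.0, -1.7]
grip_width: 0.058
grip_force: 6.0
```

```bash
python3 -m pendant '[[[0,0,-0.15],0],[[0,0,0],0],[[0,0,0],0]]' && python3 -m pendant '[[[0,0,-0.15],0],[[0,0,0],0],[[0,0,0],0]]'
python3 - <<'E'
from m import *
s=cam('side')
hsv=cv2.cvtColor(s['color'],cv2.COLOR_RGB2HSV)
m=cv2.inRange(hsv,(5,90,30),(25,255,255))
for k in blobs(s,(5,90,30),(25,255,255),60,(240,185,300,235)):
  print(cv2.minAreaRect(k), cv2.approxPolyDP(k,2.5,True).reshape(-1,2).tolist())
E
```

```text
time_s: 25.53
ee_pos: [0.623, -0.1449, 0.0383]
eef_rot: [3.142, -0.0, -2.974]
force: [0.5, -1.1, -0.3]
grip_width: 0.0582
grip_force: 6.0
time_s: 25.78
ee_pos: [0.6233, -0.1449, 0.0374]
eef_rot: [-3.141, 0.001, -2.974]
force: [0.2, 2.1, 4.8]
grip_width: 0.058
grip_force: 6.0
((270.8793029785156, 216.9482879638672), (20.98357391357422, 29.525558471679688), 68.19859313964844) [[280, 203], [276, 209], [283, 210], [276, 214], [275, 225], [267, 223], [266, 208], [256, 212], [261, 231], [288, 220]]
```

```bash
python3 -m pendant '[[[0,0,0],0],[[0,0,0],0],[[0,0,0],0],[[0,0,0],0],[[0,0,0],0],[[0,0,1.5],0],[[0,0,3],0],[[0,0,3],0],[[-2,-0.4,1],0],[[-3,-0.5,0],0],[[-3,-0.5,0],0],[[0,0,0],0],[[0,0,0],0]]' 1
python3 - <<'E'
from m import *
t=cam('top'); c=cam('wrist')
Y=np.deg2rad(9.7); O=np.array([.6659,-.1377,.016])
X=np.array([np.cos(Y)*np.cos(.2618),np.sin(Y)*np.cos(.2618),-np.sin(.2618)]);Z=np.array([np.cos(Y)*np.sin(.2618),np.sin(Y)*np.sin(.2618),np.cos(.2618)]);W=np.cross(Z,X)
np.savez('rest.npz',O=O,X=X,Z=Z,W=W)
def onrest(c,u,v,z):
    o,d=ray(c,u,v); s=((O+Z*z-o)@Z)/(d@Z); p=o+d*s-O; return np.array([p@X,p@W])*1000
for n,cc,win,a in(('top',t,(335,165,395,225),60),('wr',c,(100,100,540,370),800)):
  for k in blobs(cc,(5,60,40),(30,255,255),a,win):
    q=np.array([onrest(cc,u,v,.036) for u,v in k.reshape(-1,2)],np.float32)
    print(n,cv2.boundingRect(k),cv2.minAreaRect(q),q.min(0),q.max(0))
E
```

```text
time_s: 26.92
ee_pos: [0.5425, -0.1592, 0.1225]
eef_rot: [-3.141, 0.0, -2.975]
force: [0.0, 0.3, 0.2]
grip_width: 0.0939
grip_force: 0.0
top (345, 181, 50, 44) ((-78.66703033447266, -18.452499389648438), (143.1806182861328, 137.1358642578125), 77.95684051513672) [-159.78798  -89.37243] [-6.128846 65.74847 ]
wr (277, 298, 96, 72) ((-91.51518249511719, 1.3045921325683594), (58.521080017089844, 56.80301284790039), 89.769287109375) [-119.9986   -28.04869] [-62.998436  30.4998  ]
```

```bash
python3 -m pendant '[[[0,0,-1],0],[[0,0,-2.5],0],[[0,0,-2.2],0],[[0,0,-1.3],0],[[0,0,0],0],[[0,0,0],0],[[0,0,0],0]]' 0 20 && python3 -m pendant '[[[1,0.15,0],0],[[1,0.15,0],0],[[0.2,0.05,0],0],[[0.2,0.05,0],0],[[0.2,0.05,0],0],[[0,0,0],0],[[0,0,0],0]]' && python3 -m pendant '[[[0.2,0.03,-0.05],0],[[0.2,0.04,-0.05],0],[[0,0,0],0],[[0,0,0],0]]' && python3 -m pendant '[[[0.2,0.03,-0.05],0],[[0.2,0.04,-0.05],0],[[0,0,0],0],[[0,0,0],0]]'
```

```text
time_s: 27.6
ee_pos: [0.5437, -0.1589, 0.0524]
eef_rot: [-3.141, 0.001, -2.974]
force: [-0.4, -0.0, -0.4]
grip_width: 0.0511
grip_force: 0.0
time_s: 28.18
ee_pos: [0.5689, -0.1544, 0.0521]
eef_rot: [-3.142, 0.0, -2.974]
force: [0.1, 0.1, 1.1]
grip_width: 0.0043
grip_force: 0.0
time_s: 28.52
ee_pos: [0.5731, -0.1536, 0.0509]
eef_rot: [3.142, -0.0, -2.974]
force: [-0.8, 0.1, -0.6]
grip_width: 0.0004
grip_force: 0.0
time_s: 28.85
ee_pos: [0.5771, -0.1529, 0.0498]
eef_rot: [3.142, -0.0, -2.974]
force: [0.7, 0.4, -0.1]
grip_width: 0.0007
grip_force: 0.0
```

```bash
python3 -m pendant '[[[0.2,0.03,-0.05],0],[[0.1,0.02,-0.03],0],[[0,0,0],0]]' && python3 -m pendant '[[[0.2,0.03,-0.05],0],[[0.1,0.02,-0.03],0],[[0,0,0],0]]' && python3 -m pendant '[[[0.2,0.03,-0.05],0],[[0.1,0.02,-0.03],0],[[0,0,0],0]]'
```

```text
time_s: 29.1
ee_pos: [0.5802, -0.1524, 0.0491]
eef_rot: [-3.142, -0.0, -2.974]
force: [-0.5, -0.3, -0.1]
grip_width: 0.0004
grip_force: 0.2
time_s: 29.35
ee_pos: [0.5812, -0.1521, 0.0486]
eef_rot: [3.14, -0.005, -2.974]
force: [-17.6, 0.7, 14.5]
grip_width: 0.0005
grip_force: 10.7
time_s: 29.6
ee_pos: [0.5818, -0.152, 0.0484]
eef_rot: [3.139, -0.011, -2.974]
force: [-42.7, -2.0, 33.6]
grip_width: 0.0007
grip_force: 24.7
```

Hard stop at the expected place, so the carton is against the backstop. I'll back off and head for the clear box.

```bash
python3 -m pendant '[[[-0.8,-0.1,0.1],0],[[-1.5,-0.2,0],0],[[-1.5,-0.2,2],0],[[0,0,3],0],[[0,0,4],0],[[0,0,4],0],[[0,0,0],0],[[0,0,0],0]]' 1
python3 - <<'E'
from m import *
c=cam('wrist','w12.png'); R=np.load('rest.npz');O,X,Z,W=[R[k] for k in 'OXZW']
def onrest(c,u,v,z):
    o,d=ray(c,u,v); s=((O+Z*z-o)@Z)/(d@Z); p=o+d*s-O; return np.array([p@X,p@W])*1000
for k in blobs(c,(5,60,40),(30,255,255),800,(100,100,540,370)):
    q=np.array([onrest(c,u,v,.036) for u,v in k.reshape(-1,2)],np.float32)
    print(cv2.boundingRect(k),cv2.minAreaRect(q),q.min(0),q.max(0))
p=np.array([onz(load('top'),u,v,.03)[:2] for u,v in [(307.2,237.2),(324,244),(317.2,257.2),(301.2,250)]],np.float32)*1000
print(cv2.minAreaRect(p))
E
python3 -m pendant '[[[-1,2,0],0],[[-1,3,0],0],[[-1,3,0],0],[[-1,3,0],0],[[-1,3,0],0],[[0,1.5,0],0],[[0,0,0],0],[[0,0,0],0]]'
python3 - <<'E'
from m import *
c=cam('wrist','w13.png')
hsv=cv2.cvtColor(c['color'],cv2.COLOR_RGB2HSV)
print(proj(c,[.48,.004,.03]))
for lo,hi in[((0,0,150),(179,22,215)),((80,3,90),(140,80,235))]:
  for k in blobs(c,lo,hi,1500,(120,80,520,300)): print(lo,cv2.boundingRect(k),rect(c,k,.03))
u,v=proj(c,[.48,.004,.03]).astype(int); print(hsv[v-60:v+61:15,u-60:u+61:20].tolist())
E
```

```text
time_s: 30.27
ee_pos: [0.5489, -0.1568, 0.1808]
eef_rot: [-3.139, 0.004, -2.974]
force: [-1.1, -0.4, -0.8]
grip_width: 0.0506
grip_force: 0.0
(285, 275, 78, 95) ((-58.659629821777344, 1.6943931579589844), (59.29420852661133, 95.27972412109375), 89.31623077392578) [-106.58533   -28.519121] [-11.251607  31.081232]
(437, 297, 78, 57) ((-62.594120025634766, 117.01417541503906), (46.46853256225586, 56.739280700683594), 29.717443466186523) [-86.37244   92.068474] [-29.352417 152.24    ]
((477.1618347167969, 5.767406463623047), (55.261863708496094, 44.67138671875), 64.49988555908203)
time_s: 30.98
ee_pos: [0.4977, -0.0012, 0.1775]
eef_rot: [3.141, -0.002, -2.973]
force: [-0.0, -0.1, -0.1]
grip_width: 0.0942
grip_force: 0.0
[331.9156726  209.68580351]
(80, 3, 90) (298, 165, 83, 55) [475.3   9.   58.2  38.3  64.5]
[[[17, 52, 123], [16, 57, 94], [17, 53, 96], [14, 56, 95], [16, 56, 96], [16, 56, 95], [16, 57, 111]], [[16, 54, 113], [16, 54, 113], [15, 53, 96], [15, 52, 69], [15, 52, 69], [15, 53, 87], [17, 59, 86]], [[14, 56, 110], [16, 57, 112], [17, 43, 96], [113, 15, 149], [15, 50, 71], [15, 52, 88], [16, 50, 86]], [[16, 56, 95], [16, 58, 92], [114, 9, 145], [111, 12, 147], [114, 9, 145], [15, 50, 72], [17, 50, 71]], [[15, 56, 100], [16, 55, 97], [110, 5, 143], [110, 5, 143], [110, 5, 143], [105, 4, 142], [15, 49, 73]], [[14, 55, 97], [14, 56, 95], [15, 54, 95], [60, 4, 141], [75, 4, 141], [23, 17, 120], [15, 52, 79]], [[16, 57, 99], [14, 55, 98], [16, 56, 95], [15, 53, 97], [60, 5, 140], [16, 55, 98], [16, 51, 164]], [[15, 53, 97], [15, 53, 96], [15, 54, 94], [15, 53, 96], [15, 53, 97], [14, 55, 98], [16, 52, 178]], [[16, 55, 112], [15, 58, 97], [16, 56, 95], [15, 54, 94], [16, 54, 114], [14, 55, 116], [16, 52, 113]]]
```

```bash
python3 -m pendant '[[[-1.1,0.4,0],-0.12],[[-1.1,0.5,0],-0.12],[[0,0,0],-0.12],[[0,0,0],-0.12],[[0,0,0],-0.12],[[0,0,0],-0.12],[[0,0,0],-0.12],[[0,0,0],-0.12],[[0,0,0],-0.12],[[0,0,0],-0.12],[[0,0,0],-0.12],[[0,0,0],-0.12],[[0,0,0],-0.12],[[0,0,0],-0.12],[[0,0,0],-0.12],[[0,0,0],-0.12],[[0,0,0],-0.12],[[0,0,0],-0.12],[[0,0,0],-0.025],[[0,0,0],0]]'
python3 - <<'E'
from m import *
c=cam('wrist','w14.png')
print(proj(c,[.476,.008,.03]),ctrl.get_obs()['qpos'].round(2))
for k in blobs(c,(0,0,100),(179,24,240),1500,(120,80,520,340)): print(cv2.boundingRect(k),rect(c,k,.03))
E
```

```text
time_s: 32.7
ee_pos: [0.4761, 0.0067, 0.1781]
eef_rot: [-3.141, 0.0, 1.124]
force: [0.8, 0.0, -0.3]
grip_width: 0.0942
grip_force: 0.0
[323.10944167 230.25986421] [-0.06  0.16  1.76 -0.    1.22  0.38]
(298, 192, 51, 73) [476.2   9.2  60.9  40.9  63.8]
```

```bash
python3 -m pendant '[[[0,0.2,-2],0],[[0,0,-3.5],0],[[0,0,-3.5],0],[[0,0,-3.5],0],[[0,0,-2.5],0],[[0,0,-1.5],0],[[0,0,-0.4],0],[[0,0,0],0],[[0,0,0],0]]' && python3 -m pendant '[[[0,0,0],0],[[0,0,0],0],[[0,0,0],0],[[0,0,0],0],[[0,0,0],0],[[0,0,0],0],[[0,0,0],0],[[0,0,0],0],[[0,0,0],0]]' 0.2 10 && python3 -m pendant '[[[0,0,1],0],[[0,0,2.5],0],[[0,0,4],0],[[0,0,4],-0.1],[[0,0,1],-0.12],[[0,-1,0],-0.12],[[1,-2,0],-0.12],[[1,-2,0],-0.12],[[1,-2,0],-0.12],[[1,-2,0],-0.12],[[1,-2,0],-0.12],[[1,-2,0],-0.02],[[0,-2,0],0],[[0,0,0],0],[[0,0,0],0]]'
```

```text
time_s: 33.5
ee_pos: [0.4766, 0.0094, 0.0103]
eef_rot: [3.141, -0.0, 1.125]
force: [0.5, -0.3, 0.2]
grip_width: 0.0937
grip_force: 0.0
time_s: 34.25
ee_pos: [0.4761, 0.0095, 0.0095]
eef_rot: [3.142, 0.0, 1.124]
force: [-0.6, 0.1, 0.4]
grip_width: 0.0408
grip_force: 10.0
time_s: 35.5
ee_pos: [0.5358, -0.1409, 0.1348]
eef_rot: [-3.141, 0.0, 0.162]
force: [-0.0, 0.2, -0.6]
grip_width: 0.0411
grip_force: 10.0
```

```bash
python3 -m pendant '[[[1.5,0,0],0.008],[[3,0,0],0],[[3,0,0],0],[[2,0,0],0],[[1,-0.05,0],0],[[0,0,-1.5],0],[[0,0,-2],0],[[0,0,-1.2],0],[[0,0,-0.5],0],[[0,0,0],0],[[0,0,0],0],[[0,0,0],0]]' && python3 -m pendant '[[[0,0,-0.2],0],[[0,0,-0.2],0],[[0,0,-0.2],0],[[0,0,-0.2],0],[[0,0,0],0],[[0,0,0],0]]' - 4 && python3 -m pendant '[[[0,0,-0.2],0],[[0,0,-0.2],0],[[0,0,0],0],[[0,0,0],0]]'
```

```text
time_s: 36.5
ee_pos: [0.6415, -0.1409, 0.0839]
eef_rot: [3.141, -0.002, 0.172]
force: [0.9, 0.5, -1.3]
grip_width: 0.041
grip_force: 10.0
time_s: 37.0
ee_pos: [0.641, -0.141, 0.0744]
eef_rot: [-3.142, 0.0, 0.172]
force: [0.4, 0.1, 0.0]
grip_width: 0.0407
grip_force: 4.0
time_s: 37.33
ee_pos: [0.6408, -0.1409, 0.0702]
eef_rot: [-3.141, 0.001, 0.172]
force: [-0.1, 0.0, -0.5]
grip_width: 0.0408
grip_force: 4.0
```

```bash
python3 -m pendant '[[[0,0,-0.1],0],[[0,0,0],0],[[0,0,0],0]]' && python3 -m pendant '[[[0,0,-0.1],0],[[0,0,0],0],[[0,0,0],0]]'
```

```text
time_s: 37.58
ee_pos: [0.6409, -0.141, 0.0694]
eef_rot: [-3.141, 0.0, 0.172]
force: [-0.5, 0.5, -1.0]
grip_width: 0.0408
grip_force: 4.0
time_s: 37.83
ee_pos: [0.6412, -0.141, 0.0688]
eef_rot: [3.141, -0.0, 0.172]
force: [-0.9, -0.1, 4.3]
grip_width: 0.0411
grip_force: 4.0
```

```bash
python3 -m pendant '[[[0,0,0],0],[[0,0,0],0],[[0,0,0],0],[[0,0,0],0],[[0,0,0],0],[[0,0,1.5],0],[[0,0,2],0],[[0,0,2.5],0],[[-2.5,-0.4,0],0],[[-3,-0.6,0],0],[[0,0,0],0],[[0,0,0],0]]' 1
python3 - <<'E'
from m import *
s=cam('side'); w=cam('wrist')
a=cv2.resize(s['color'][175:245,220:310],(520,404),interpolation=cv2.INTER_CUBIC)
b=cv2.resize(w['color'][180:400,180:460],(280,404))
cv2.imwrite('pics/s15.png',np.hstack([a,b])[:,:,::-1])
E
```

```text
time_s: 38.83
ee_pos: [0.5854, -0.1513, 0.129]
eef_rot: [3.141, -0.0, 0.171]
force: [0.2, 0.6, -0.9]
grip_width: 0.0938
grip_force: 0.0
```

View pics/s15.png

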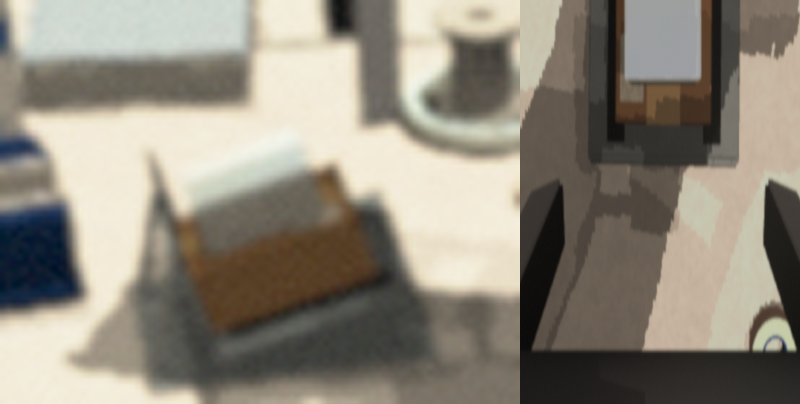

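The carton lies flat and centred, end against the backstop. The clear box lies flat on it, a few mm short of the backstop, so I'll push it home gently.

```bash
python3 -m pendant '[[[0,0,-1.5],0],[[0,0,-2],0],[[0,0,-1.3],0],[[0,0,0],0],[[0,0,0],0],[[0,0,0],0],[[0,0,0],0],[[0,0,0],0]]' 0 10 && python3 -m pendant '[[[0.7,0.1,0],0],[[0.5,0.1,0],0],[[0.2,0.03,-0.05],0],[[0.2,0.03,-0.05],0],[[0.2,0.03,-0.05],0],[[0,0,0],0],[[0,0,0],0]]' && python3 -m pendant '[[[0.2,0.03,-0.05],0],[[0.2,0.03,-0.05],0],[[0,0,0],0],[[0,0,0],0]]' && python3 -m pendant '[[[0.15,0.03,-0.04],0],[[0,0,0],0],[[0,0,0],0]]'
```

```text
time_s: 39.6
ee_pos: [0.5865, -0.1511, 0.0815]
eef_rot: [3.141, -0.001, 0.172]
force: [0.1, 0.3, 0.7]
grip_width: 0.0441
grip_force: 0.0
time_s: 40.18
ee_pos: [0.604, -0.148, 0.0789]
eef_rot: [-3.141, 0.0, 0.172]
force: [0.3, -0.0, -0.1]
grip_width: 0.0008
grip_force: 0.0
time_s: 40.52
ee_pos: [0.6081, -0.1474, 0.078]
eef_rot: [-3.142, 0.0, 0.172]
force: [-0.4, 0.6, 0.6]
grip_width: 0.0007
grip_force: 0.0
time_s: 40.77
ee_pos: [0.6096, -0.1471, 0.0776]
eef_rot: [-3.142, 0.0, 0.172]
force: [0.3, -0.1, -0.1]
grip_width: 0.0005
grip_force: 0.0
```

```bash
python3 -m pendant '[[[0.15,0.03,-0.04],0],[[0,0,0],0],[[0,0,0],0]]' && python3 -m pendant '[[[0.15,0.03,-0.04],0],[[0,0,0],0],[[0,0,0],0]]'
```

```text
time_s: 41.02
ee_pos: [0.6111, -0.1468, 0.0772]
eef_rot: [-3.142, 0.0, 0.172]
force: [-0.5, 0.4, 0.5]
grip_width: 0.0003
grip_force: 0.1
time_s: 41.27
ee_pos: [0.6118, -0.1466, 0.0769]
eef_rot: [-3.141, 0.002, 0.172]
force: [-7.2, 0.2, 5.6]
grip_width: 0.0006
grip_force: 4.5
```

Firm contact, so the box is home. I'll back away and check numerically from the top and wrist cameras.

```bash
python3 -m pendant '[[[-0.7,-0.1,0.1],0],[[-1.5,-0.2,0.5],0],[[-3,0,3],0],[[-3,0,4],0],[[-3,0,3],0],[[-3,0,0],0],[[-3,0,0],0],[[-3,0,0],0],[[-2,0,0],0],[[0,0,0],0],[[0,0,0],0]]'
python3 - <<'E'
from m import *
t=cam('top'); s=cam('side'); R=np.load('rest.npz');O,X,Z,W=[R[k] for k in 'OXZW']
def onrest(c,u,v,z):
    o,d=ray(c,u,v); q=((O+Z*z-o)@Z)/(d@Z); p=o+d*q-O; return np.array([p@X,p@W])*1000
for n,lo,hi,z,a in(('carton',(5,75,60),(30,255,255),.036,30),('clear',(0,0,150),(179,22,255),.066,60)):
  for k in blobs(t,lo,hi,a,(340,172,386,222)):
    q=np.array([onrest(t,u,v,z) for u,v in k.reshape(-1,2)],np.float32); print(n,cv2.minAreaRect(q),q.min(0).round(),q.max(0).round())
for k in blobs(t,(0,0,0),(179,255,90),4,(255,188,282,217)): print('gdish dark',cv2.boundingRect(k))
for n,p in(('gs top',[.6204,.1392,.071]),('ws top',[.5224,-.3584,.063]),('bottle cap',[.489,.356,.085]),('holder',[.488,.357,0])): print(n,proj(t,p).round(1),proj(s,p).round(1))
for k in blobs(t,(0,0,0),(179,255,95),4,(180,225,220,265)): print('cap',cv2.boundingRect(k))
for k in blobs(t,(0,0,140),(179,60,255),20,(182,230,216,262)): print('bottle white',cv2.boundingRect(k))
for k in blobs(t,(20,0,140),(179,60,255),20,(255,188,282,217)): print('gspool label',cv2.boundingRect(k))
E
```

```text
time_s: 42.18
ee_pos: [0.3964, -0.1497, 0.1756]
eef_rot: [3.141, -0.001, 0.171]
force: [0.8, -0.0, 0.9]
grip_width: 0.0001
grip_force: 0.0
carton ((-46.962249755859375, 1.1266975402832031), (66.6236801147461, 96.07901000976562), 89.39306640625) [-95. -32.] [ 1. 35.]
clear ((-29.311378479003906, 2.0828914642333984), (37.50986862182617, 65.01353454589844), 88.84490203857422) [-62. -17.] [ 3. 21.]
gdish dark (260, 208, 10, 5)
gdish dark (272, 195, 7, 17)
gdish dark (265, 198, 3, 4)
gs top [266.1 199.1] [268.7 267.4]
ws top [435.1 228.3] [302.6 176.9]
bottle cap [192.6 244.7] [334.  322.9]
holder [198.8 246.6] [334.2 354.9]
cap (192, 242, 4, 4)
bottle white (182, 230, 34, 32)
gspool label (257, 190, 19, 17)
```

```bash
python3 -c "
from station import ctrl
print(ctrl.hand_in())"
```

```text
the job is handed in; nothing more can be done
None
```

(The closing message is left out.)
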